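Turn the birdhouse entrance disc home

TASK

Two birdhouse fronts lie face up on the bench, each with a maple entrance disc in its round opening. One disc rides high with its grip bar askew: without lifting it out of the opening, turn it by its bar until the hidden key underneath drops into its slot and the disc lies fully home, flush with the plywood, then let go. Leave the other disc, which is already home, where it is.

Things in the scene. Friction and masses are not known exactly. Their poses are not given: they have to be found in the camera images.
- disc_a_bar (a point): Mid-point of the upright grip bar on the loose high-riding maple disc (80 mm wide, 16 thick, 0.1 kg). Bar 64 mm long (x), 16 wide (y), 30 tall; point 15 mm above the disc's top. A hidden key below (44x14 mm, 10 tall) lies along x. Bar starts 30-75 deg anticlockwise (from above) of the seat's x, 25 mm above the plywood; home: 15 mm. In line and let go, it falls home; a light press helps.
- front_a_seat (a point): Centre of the round opening under that disc, level with the fixed plywood front's upper face, 38 mm above the bench. x points to the front's gable tip, z up. Opening 84 mm wide, 16 deep; the slot in its floor (52 mm along x, 24 wide, 12 deep) takes the key when the bar lies along x within about 10 degrees, either way round.
- front_a: The fixed plywood birdhouse front that holds the high disc: origin on the bench under the opening's centre, x to the gable tip. 140 mm wide (y), 38 thick; square end at x = -75 mm, gable tip at x = 185 mm. Four steel bench dogs, 18 mm thick and 30 tall, stand against its long sides.
- disc_b_bar (a point): Mid-point of the grip bar of the other, equal disc, already home in the other, equal front: its bar lies along that front, its mid-point 15 mm above the plywood. To be left alone.
Things that resemble listed ones, but are neither listed nor needed, are in the scene too. Leave any turquoise look-alike of the part that bears disc_a_bar alone.

How it is judged:
At the end, for the whole second after the job is handed in: The high disc has dropped home in its own front: its bar's centre less than 18 mm above the plywood face (15 mm is fully home), within 10 mm of the opening's centre, its bar within 20 degrees of the line to the gable (either way round) and the disc level within 10 degrees, let go (z of disc_a_bar in the frame of front_a_seat below 0.018 m and horizontal distance between disc_a_bar and front_a_seat below 0.01 m and angle between the x axis of disc_a_bar and the x axis of front_a_seat, either way round below 0.35 rad and angle between disc_a_bar's own z axis and vertical below 0.17 rad); the robot touches nothing.
It fails at once if the disc being turned is lifted out of its opening (bar centre more than 42 mm above the plywood face) (z of disc_a_bar in the frame of front_a_seat above 0.042 m).
It fails at once if the other disc, already home, is moved by more than 10 mm (distance of disc_b_bar from where it was at the start of the episode above 0.01 m).
It also fails if it takes over 38 s, if anything falls off the work surface, if the arm or the gripper's body presses on something with over 40 N, if the wrist force passes 120 N, or if a joint passes its speed limit or range.

ROBOT

A 6-joint arm with a two-finger parallel gripper is mounted at the origin on the work surface. World frame = base frame: x ahead of the robot, y to its left, z up, the work surface at z = 0. Lengths are in m, angles in rad, forces in N, time in s.
With the tool pointing down it reaches from about 0.35 to 0.875 m from the base axis. Payload 4.2 kg.
Tool frame: the origin (TCP) lies at the very end of the fingers, on their centre line; the grasp point (between the pads) lies behind it (robot.grasp_offset is the z of the grasp point in the tool frame, in m); z points along the fingers, y is the line along which they close (so a half turn about z gives the same grasp; the last joint's range is limited). The gripper opens to 85 mm and grips with 20 to 120 N. Pads are 22 mm wide; open, the fingers measure 114 mm over their backs; the gripper's body (76 mm by 85 mm) begins 54 mm behind the grasp point. The pads swing forward as they close: fully open they stand 13 mm farther back than shut.
Start: joints at [1.484, 0.385, 0.008, 0, -1.194, -0.259], TCP at [0.212, 0.588, 0.231] pointing down, gripper open.
Joint ranges: [-3.14, 3.14], [-1.21, 2.06], [-1.07, 1.41], [-3.16, 2.05], [-2.99, -0.16], [-3.1, 3.1]. Speed limits (rad/s): [2.79, 2.79, 3.14, 3.14, 3.14, 3.14].

INTERFACE

Orientations are given as a unit quaternion [x, y, z, w].
In Python, from station import robot gives the robot as it stands. The module is installed in compiled form; this text tells all that it offers.
- The arm moves only by the tool arm_command, never from a script. Its argument "deltas" is text: rows parted by semicolons, each of 5 numbers parted by spaces: the closure, from -1 (fully open) to 1 (shut), then the shift along the tool's x, y, z in units of 200 mm (1.0 is 200 mm), then the turn about the tool's z in units of 90 degrees (1.0 is 90 degrees). A call has exactly 8 rows; each row shifts and turns the commanded pose from where the row before left it, along the tool's axes as they then stand; what a row does not reach is not made up. A row lasts 1/8 s, in which the tool goes at most 62.5 mm and 10.7 degrees, less where a joint would pass 70% of its speed; a pose out of reach is approached as far as the arm can. A call with a number of a shift or a turn outside -1 to 1 is refused whole. A call with a gripper value outside its range is refused whole. The fingers move at their own pace and stop on an object; "force" is the grip in N (left out, the last holds). Time passes only in rows, so rows that do not move let the fingers close, or fill a call up. It gives the time, the measured TCP pose, the force, the opening and the grip force at its end, in the units of the state.
- robot.state(): the state, without advancing time (a new reading comes with each control period).
- robot.grab_frame(name): name is "scene" or "top" or "wrist"; returns the picture (480x640x3 uint8, red, green, blue); there is no depth.
- robot.camera_params(name): a dict with "vertical_fov" (degrees; the focal length in pixels is half the picture's height over the tangent of half this angle, whatever the lens; pixels are square), "cx", "cy" (the principal point, pixels), "dist" ([k1, k2, p1, p2, k3] as OpenCV has them; the pictures are not rectified), "world_from_camera" (4x4, takes a point from camera to world coordinates); the wrist camera has in their place "tool_from_camera" (4x4, takes a point from camera to tool coordinates, whose origin is the TCP and whose axes are the flange's). Camera axes: x right, y down, z forward; pixel columns grow to the right and rows downward; lengths in m; the calibration is good to about 2 mm. A picture is of the moment at which its call begins: read the wrist's pose just before it. camera_params takes no time and is no camera call.
- robot.hand_in(): hands the job in; it is judged then, once.
The state is a dict: "clock": time; "joint_positions": joint angles; "joint_velocities": joint speeds; "joint_efforts": joint torques, N m; "tcp_pos": TCP position; "tool_rot": TCP orientation; "wrist_force": force on the tool from outside, world axes, zero at the start; "moment": the same for the moment, N m; "finger_gap": finger opening in m; "gripper_force": force on a finger pad.
Only numpy, scipy, OpenCV 4.12 (cv2) and the standard library are available. Lean on these libraries where they do the work, as an engineer would, in place of code of your own. Each camera call takes 0.05 s, during which the arm holds its last target. There are 200 camera calls.

## Working session

There is one attempt and no reset: what is moved stays moved. The work goes in short steps, Python scripts to look and compute and a tool call to move; the robot and the scene stay as the last step left them, time stands still between calls to the robot, and variables do not carry over. Pictures are saved under pics/ and viewed, at most 10 in all, crops included, and the job is handed in when it is done.

Besides the shell and the picture viewer there is one more tool, called after "Emit:" as a command line: name --argument value ..., lists and objects as JSON in quotes. arm_command: Moves the arm, as the interface text tells. Shifts and turns lie within -1 to 1; 1 stands for 200 mm of shift or 90 degrees of turn. Its arguments: {"type":"object","properties":{"deltas":{"type":"string"},"force":{"type":"number"}},"required":["deltas"]}

```bash
mkdir -p pics
python3 - <<'E'
from station import robot
import cv2,numpy as np
s=robot.state();print(s['clock'],s['tcp_pos'],s['tool_rot'],s['finger_gap'],robot.grasp_offset)
for n in("top","scene"):
    cv2.imwrite(f"pics/{n}0.png",robot.grab_frame(n)[:,:,::-1])
    p=robot.camera_params(n);print(n,p)
print(robot.camera_params("wrist"))
E
```

```text
0.0 [0.21161328 0.5874555  0.23020943] [ 9.85069870e-01 -1.72151550e-01 -1.61932469e-04  1.08094254e-03] 0.08543859662816145 -0.0187
top {'vertical_fov': 55.3635354008193, 'cx': 322.3162788538251, 'cy': 237.47422301501723, 'dist': array([-0.04601706,  0.        ,  0.        ,  0.        ,  0.        ]), 'world_from_camera': array([[ 0.00789806, -0.99816613,  0.06001662,  0.3978096 ],
       [-0.99984229, -0.00692812,  0.01635206,  0.05424983],
       [-0.01590627, -0.06013631, -0.99806343,  0.88077086],
       [ 0.        ,  0.        ,  0.        ,  1.        ]])}
scene {'vertical_fov': 47.13074107596614, 'cx': 324.0132186369612, 'cy': 235.71485219866622, 'dist': array([-0.12785092,  0.        ,  0.        ,  0.        ,  0.        ]), 'world_from_camera': array([[ 0.8715135 ,  0.39076643, -0.29625296,  0.79220032],
       [ 0.49033737, -0.70157078,  0.51707611, -0.50893245],
       [-0.00578643, -0.59590271, -0.80303579,  0.94760102],
       [ 0.        ,  0.        ,  0.        ,  1.        ]])}
{'vertical_fov': 69.00395685447862, 'cx': 320.9785738784827, 'cy': 241.59660290263554, 'dist': array([-0.05121407,  0.        ,  0.        ,  0.        ,  0.        ]), 'tool_from_camera': array([[-1.44893511e-03, -9.46347228e-01, -3.23148301e-01,
         8.26961497e-02],
       [ 9.99998909e-01, -1.46382544e-03, -1.96957213e-04,
         5.91418106e-04],
       [-2.86642790e-04, -3.23148234e-01,  9.46348317e-01,
        -1.42769711e-01],
       [ 0.00000000e+00,  0.00000000e+00,  0.00000000e+00,
         1.00000000e+00]])}
```

View pics/top0.png

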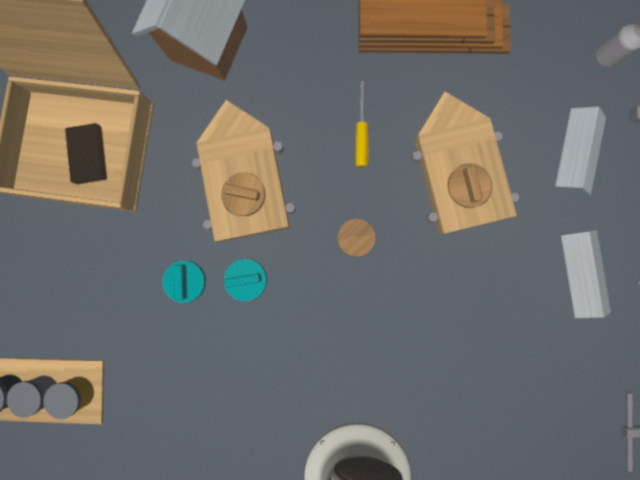

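View pics/scene0.png

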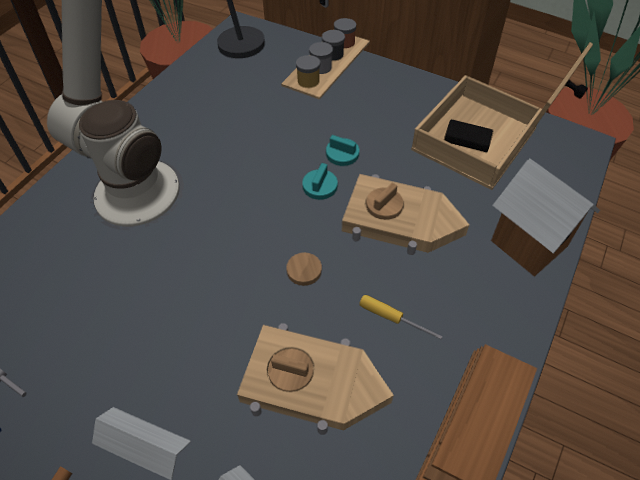

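Candidates in the top picture are:
- maple disc with askew bar in the left front (243,194)
- maple disc in line in the right front (470,185)
- turquoise discs (183,282) and (245,280)
- plain disc without a bar (357,238)

The left front's disc fits the description. I'll check it in one rectified close crop.

```bash
cat > h.py <<'E'
from station import robot
import cv2,numpy as np
def cam(n):
    p=robot.camera_params(n);f=240/np.tan(np.radians(p['vertical_fov']/2))
    return np.array([[f,0,p['cx']],[0,f,p['cy']],[0,0,1]]),p['dist'],p
def pix2w(px,z,n="top"):
    K,d,p=cam(n);T=p['world_from_camera']
    q=cv2.undistortPoints(np.float64(px).reshape(-1,1,2),K,d)[:,0]
    r=np.c_[q,np.ones(len(q))]@T[:3,:3].T
    return T[:3,3]+r*((z-T[2,3])/r[:,2])[:,None]
def w2pix(P,n="top"):
    K,d,p=cam(n);W=np.linalg.inv(p['world_from_camera'])
    return cv2.projectPoints(np.float64(P).reshape(-1,1,3),cv2.Rodrigues(W[:3,:3])[0],W[:3,3],K,d)[0][:,0]
E
python3 - <<'E'
from h import *
P=pix2w([(227,101),(197,140),(270,129),(288,227),(215,240)],.038);print(P.round(4))
for a,b in((1,2),(3,4),(1,4),(2,3)):print(np.linalg.norm(P[a]-P[b]))
print(pix2w([(243,194)],.054),pix2w([(470,185)],.053))
a=cv2.imread('pics/top0.png')
cv2.imwrite('pics/c.png',cv2.resize(a[90:250,180:310],None,fx=3.7,fy=3.7,interpolation=2))
E
```

```text
[[0.7067 0.251  0.038 ]
 [0.6313 0.3062 0.038 ]
 [0.6523 0.1681 0.038 ]
 [0.4675 0.1317 0.038 ]
 [0.4424 0.2673 0.038 ]]
0.13968607911847308
0.13786519391523927
0.19284996500448903
0.18841062991621055
[[0.52619831 0.21355241 0.054     ]] [[ 0.54545183 -0.20114238  0.053     ]]
```

View pics/c.png

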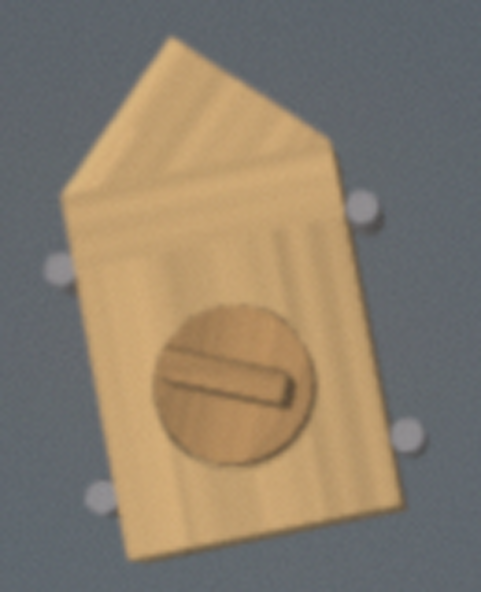

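The crop confirms the choice: the left disc's bar runs from crop (166,361) to (284,386), clearly askew of the gable axis. The front's yaw is about 11.4° and the bar's about 78°. The seat is near (0.527, 0.214), which agrees with the sizes given.

Emit:
arm_command --deltas "-1 0.265 0.153 0 0; -1 0.265 0.153 0 0; -1 0.265 0.153 0 0; -1 0.265 0.153 0 0; -1 0.265 0.153 0 0; -1 0.265 0.153 0 0; -1 0.265 0.153 0 0; -1 0.265 0.153 0 0" --force 50

```text
clock: 1.1
tcp_pos: [0.5286, 0.2122, 0.231]
tool_rot: [0.985, -0.172, -0.0, 0.0]
wrist_force: [-0.6, 1.6, 0.1]
finger_gap: 0.0856
gripper_force: 0.0
```

Emit:
arm_command --deltas "-1 0 0 0 0.114; -1 0 0 0 0.114; -1 0 0 0 0.114; -1 0 0 0 0.114; -1 0 0 0 0.114; -1 0 0 0 0.114; -1 0 0 0 0.114; -1 0 0 0 0.114"

```text
clock: 2.1
tcp_pos: [0.5274, 0.2138, 0.2308]
tool_rot: [-0.628, 0.778, 0.0, -0.001]
wrist_force: [0.4, -0.2, -0.6]
finger_gap: 0.0855
gripper_force: 0.0
```

Run:
```python
from h import *
s=robot.state();print(s['clock'],s['tcp_pos'],s['tool_rot'],s['joint_positions'])
im=robot.grab_frame("wrist")[:,:,::-1];cv2.imwrite('pics/w1.png',im)
```

```text
2.1 [0.52742188 0.21380492 0.23075413] [-6.27682896e-01  7.78468901e-01  1.44654735e-04 -5.75839953e-04] [ 6.69597729e-01  2.90919219e-01 -1.32384409e-01 -3.05807682e-04
 -1.14864695e+00 -8.83122036e-01]
```

View pics/w1.png

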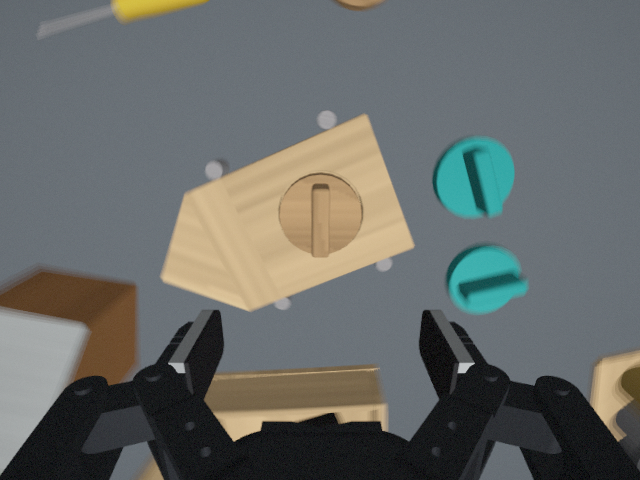

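The wrist picture shows the bar nearly parallel to tool x. Its top runs from about (320,186) to (320.5,256), and the disc centre is near (321,214).

```bash
cat >> h.py <<'E'
def wp(px,z):
    from scipy.spatial.transform import Rotation as R
    K,d,p=cam("wrist");s=robot.state();T=np.eye(4);T[:3,:3]=R.from_quat(s['tool_rot']).as_matrix();T[:3,3]=s['tcp_pos'];C=T@p['tool_from_camera']
    q=cv2.undistortPoints(np.float64(px).reshape(-1,1,2),K,d)[:,0]
    r=np.c_[q,np.ones(len(q))]@C[:3,:3].T
    W=C[:3,3]+r*((z-C[2,3])/r[:,2])[:,None]
    return W,(W-T[:3,3])@T[:3,:3]
E
python3 - <<'E'
from h import *
np.set_printoptions(precision=4,suppress=True)
print(*wp([(320,185),(320.5,256),(311.5,220),(329.5,220)],.078))
print(*wp([(279,213),(363,213),(321,174),(321,255)],.048))
W,_=wp([(366,115),(413,246),(252,309),(162,279),(186,192)],.038);print(W)
a=(W[0]+W[1])/2;e=W[3]-a;x=e/np.linalg.norm(e);print(np.linalg.norm(e),np.degrees(np.arctan2(e[1],e[0])),a+.075*x)
E
```

```text
[[0.5203 0.1808 0.078 ]
 [0.5339 0.2439 0.078 ]
 [0.5342 0.2092 0.078 ]
 [0.5188 0.2126 0.078 ]] [[ 0.0337 -0.0003  0.1528]
 [-0.0309  0.0001  0.1527]
 [ 0.0029 -0.0078  0.1528]
 [ 0.0029  0.008   0.1528]]
[[0.5657 0.2035 0.048 ]
 [0.487  0.221  0.048 ]
 [0.5183 0.176  0.048 ]
 [0.5357 0.2543 0.048 ]] [[ 0.0017 -0.0398  0.1827]
 [ 0.0016  0.0408  0.1828]
 [ 0.0388  0.0006  0.1828]
 [-0.0415  0.0005  0.1827]]
[[0.467  0.1339 0.038 ]
 [0.4425 0.2689 0.038 ]
 [0.6238 0.3034 0.038 ]
 [0.7081 0.2482 0.038 ]
 [0.651  0.1653 0.038 ]]
0.25761325230557414 10.458862903396431 [0.5285 0.215  0.038 ]
```

The bar measures 64.6 × 15.8 mm, which matches, and it is centred under the tool. It needs a clockwise turn of about 67°. Next I descend and grip.

Emit:
arm_command --deltas "-1 0 0 0.18 0; -1 0 0 0.18 0; -1 0 0 0.18 0; -1 0 0 0.15 0; -1 0 0 0.1 0; -1 0 0 0.06 0; -1 0 0 0.032 0; -1 0 0 0 0"

```text
clock: 3.15
tcp_pos: [0.5278, 0.214, 0.055]
tool_rot: [-0.63, 0.776, -0.0, 0.0]
wrist_force: [1.0, -0.3, 0.2]
finger_gap: 0.0858
gripper_force: 0.0
```

Emit:
arm_command --deltas "1 0 0 0 0; 1 0 0 0 0; 1 0 0 0 0; 1 0 0 0 0; 1 0 0 0 0; 1 0 0 0 0; 1 0 0 0 0; 1 0 0 0 0" --force 40

```text
clock: 4.15
tcp_pos: [0.528, 0.2141, 0.0553]
tool_rot: [-0.63, 0.776, -0.0, 0.0]
wrist_force: [-0.6, -0.1, 3.8]
finger_gap: 0.0153
gripper_force: 41.5
```

Emit:
arm_command --deltas "1 0 0 0 0.1; 1 0 0 0 0.11; 1 0 0 0 0.11; 1 0 0 0 0.11; 1 0 0 0 0.11; 1 0 0 0 0.11; 1 0 0 0 0.094; 1 0 0 0 0"

```text
clock: 5.15
tcp_pos: [0.5271, 0.2136, 0.0541]
tool_rot: [-0.098, 0.995, -0.0, -0.001]
wrist_force: [-0.3, -0.3, -2.3]
finger_gap: 0.015
gripper_force: 40.8
```

Emit:
arm_command --deltas "1 0 0 0.01 0; 1 0 0 0.01 0; 1 0 0 0.01 0; 1 0 0 0.01 0; 1 0 0 0.01 0; 1 0 0 0 0; 1 0 0 0 0; 1 0 0 0 0"

```text
clock: 6.15
tcp_pos: [0.5279, 0.2139, 0.0454]
tool_rot: [-0.097, 0.995, 0.0, 0.0]
wrist_force: [-1.6, -0.4, 3.7]
finger_gap: 0.0149
gripper_force: 41.6
```

It followed down about 10 mm with almost no force, so the key is in its slot. I'll release, rise and look.

Emit:
arm_command --deltas "-1 0 0 0 0; -1 0 0 0 0; -1 0 0 0 0; -1 0 0 0 0; -1 0 0 0 0; -1 0 0 0 0; -1 0 0 0 0; -1 0 0 0 0"

```text
clock: 7.15
tcp_pos: [0.5278, 0.2139, 0.0449]
tool_rot: [-0.097, 0.995, 0.0, 0.0]
wrist_force: [0.2, -1.0, 0.1]
finger_gap: 0.0853
gripper_force: 0.0
```

Emit:
arm_command --deltas "-1 0 0 -0.1 0; -1 0 0 -0.15 0; -1 0 0 -0.15 0; -1 0 0 -0.15 0; -1 0 0 -0.15 0; -1 0 0 -0.15 0; -1 0 0 -0.075 0; -1 0 0 0 0"

```text
clock: 8.15
tcp_pos: [0.5279, 0.2142, 0.2305]
tool_rot: [-0.097, 0.995, 0.001, 0.001]
wrist_force: [0.8, 0.4, -0.8]
finger_gap: 0.0855
gripper_force: 0.0
```

Run:
```python
from h import *
s=robot.state();print(s['clock'],s['tcp_pos'],s['tool_rot'])
im=robot.grab_frame("wrist")[:,:,::-1];sc=robot.grab_frame("scene")[:,:,::-1]
sc=cv2.resize(sc[140:270,310:490],None,fx=2,fy=2,interpolation=2)
im=im[60:400,100:540].copy();o=np.zeros((600,440,3),np.uint8);o[:340]=im;o[340:,:360]=sc
cv2.imwrite('pics/w2.png',o)
```

```text
8.15 [0.52793764 0.21418097 0.23052727] [-9.70811563e-02  9.95276056e-01  5.58507028e-04  7.14234315e-04]
```

View pics/w2.png

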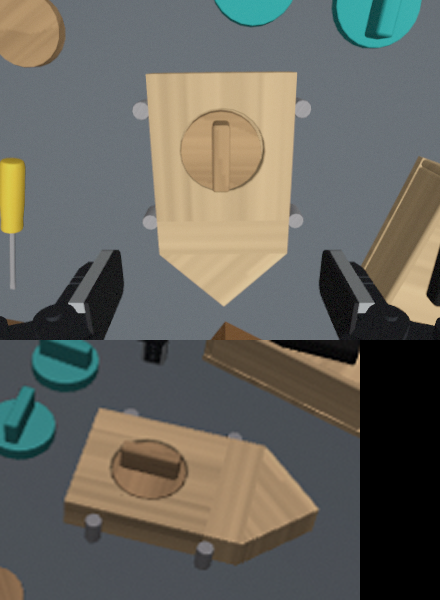

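The wrist view shows the bar along the gable line, crop (221,121) to (222,191), with the disc concentric in the opening. The scene view shows it flush with a dark rim gap, like disc B. I'll check the height from the bar's apparent size in the new picture.

Run:
```python
from h import *
for z in(.068,.078):
    W,_=wp([(321,181),(322,251.5),(312.5,215),(330,215)],z);e=W[1]-W[0]
    print(z,np.linalg.norm(e),np.linalg.norm(W[3]-W[2]),np.degrees(np.arctan2(e[1],e[0])),(W[0]+W[1])/2)
# scene-view bar top centre: triangulated height (crop bar top ends -> full px)
for z in(.068,.078):
    print(z,pix2w([(310+(124+182)/4,140+(441+460-340*2)/4)],z,"scene"))
```

```text
0.068 0.0652825678052456 0.01566749746598585 11.862474255271504 [0.52331716 0.21294695 0.068     ]
0.078 0.0631317148192551 0.01515130325303383 11.862474255271508 [0.52071988 0.21243491 0.078     ]
0.068 [[0.53072456 0.21418768 0.068     ]]
0.078 [[0.53369722 0.20596667 0.078     ]]
```

The two views agree best at the home height (bar top 0.068 m), the bar is at 11.9° against the front's 10.5–11.4°, and the arm is clear. I'll hand it in.

```bash
python3 -c "
from station import robot
print(robot.hand_in(),robot.state()['clock'])"
```

```text
the job is handed in; nothing more can be done
the job is handed in; nothing more can be done
```

I turned the high disc about 67° clockwise by its bar, lowered it about 10 mm until it looked flush, let go, left the other disc untouched and handed the job in; no verdict was returned.

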